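# Wind the timer and hold the slide drying box open

### The arm

A 7-joint arm with a two-finger parallel gripper is mounted at the origin on the work surface. World frame = base frame: x ahead of the robot, y to its left, z up, the work surface at z = 0. Lengths are in m, angles in rad, forces in N, time in s.
With the tool pointing down it reaches from about 0.4 to 0.85 m from the base axis. Payload 10.4 kg.
Tool frame: the origin (TCP) lies midway between the tips of the shut fingers; the grasp point (between the pads) lies 19 mm behind it; z points along the fingers, y is the line along which they close (so a half turn about z gives the same grasp; the last joint's range is limited). The gripper opens to 87 mm and grips with 3 to 60 N. Pads are 19 mm wide; open, the fingers measure 117 mm over their backs; the gripper's body (75 mm by 190 mm) begins 51 mm behind the grasp point.
Start: joints at [-1.339, 0.332, -0.065, 1.46, 0.022, 1.35, -0.088], TCP at [0.158, 0.605, 0.223] pointing down, gripper open.
Joint ranges: [-2.6, 2.6], [-0.5, 2.12], [-1.47, 1.34], [0.16, 2.42], [-1.27, 4.41], [0.06, 2.06], [-2.6, 2.6]. Speed limits (rad/s): [2.22, 2.22, 2.79, 2.79, 3.14, 3.14, 3.14].

### API

Orientations are given as a 3x3 rotation matrix whose columns are the frame's x, y, z axes.
In Python, from workcell import * gives the robot as it stands.
- The arm moves only by the tool send_rows, never from a script. Its arguments are lists of equal length, an entry for each row: "dr": the turn, a rotation vector about the tool's x, y, z in degrees, a list of three; "travel": the shift along the tool's x, y, z in m, a list of three; "gripper": the closure, from 0 (fully open) to 1 (shut). A call has 1 to 5 rows; each row shifts and turns the commanded pose from where the row before left it, along the tool's axes as they then stand; what a row does not reach is not made up. A row lasts 1/10 s, in which the tool goes at most 50 mm and 8.59 degrees, less where a joint would pass 70% of its speed; a pose out of reach is approached as far as the arm can. A call is refused whole if a number of a shift passes 0.05 or a number of a turn 8.59, either way. A call with a gripper value outside its range is refused whole. The fingers move at their own pace and stop on an object; the grip force is fixed at half the most. Time passes only in rows, so rows that do not move let the fingers close. It gives the time, the measured TCP pose, the force, the opening and the grip force at its end, in the units of the state.
- get_obs(): the state, without advancing time (a new reading comes with each control period).
- snapshot(name): name is "scene" or "top" or "wrist"; returns a dict with "pixels" (400x640x3 uint8, red, green, blue), "K" (3x3 intrinsics, pixels), "k1" (the pictures are not rectified: a ray, as slopes to the right and down, at radius r is drawn at 1 + k1 r^2 times it, then the intrinsics apply), "R" (3x3) and "t" (3): a world point X has camera coordinates R X + t; the wrist camera has in their place "mount" (4x4, takes a point from camera to tool coordinates, whose origin is the TCP and whose axes are the flange's). Camera axes: x right, y down, z forward; pixel columns grow to the right and rows downward; lengths in m; the calibration is good to about 2 mm. A picture is of the moment at which its call begins: read the wrist's pose just before it. There is no depth.
- hand_in(): hands the job in; it is judged then, once.
The state is a dict: "time": time; "joint_positions": joint angles; "joint_vel": joint speeds; "joint_efforts": joint torques, N m; "ee_pos": TCP position; "tool_rot": TCP orientation; "wrist_force": force on the tool from outside, world axes, zero at the start; "moment": the same for the moment, N m; "width": finger opening in m; "finger_force": force on a finger pad.
Only numpy, scipy, OpenCV 4.12 (cv2) and the standard library are available. Lean on these libraries where they do the work, as an engineer would, in place of code of your own. Each camera call takes 0.05 s, during which the arm holds its last target. There are 200 camera calls.

### The job

The stained slides in the white drying box need airing while the bench timer runs: first wind the timer's brass key clockwise, by repeated part turns, fully up to its stop; then lift the box's blue sprung lid and hold it open at 50 degrees (to within 5 degrees), level with the red marks on the gauge arcs. Finish while still holding the lid there with the gripper, since nothing else keeps it up; never let it drop, and leave the slide rack and the other things on the bench where they are.

Things in the scene. Friction and masses are not known exactly. Their poses are not given: they have to be found in the camera images.
- key (a joint): Winding angle of the timer's key in rad: grows as the key turns CLOCKWISE seen from above; 6.28 at its hard stop = fully wound. It starts part-wound, between 1.4 and 2.6. Turning it takes at most about 0.1 N m (mainspring and friction); the key stays where it is left between turns.
- key_grip (a point): Centre of the key's wing, on its vertical turning axis, 91 mm above the bench: an upright flat brass bar 48 mm long (this point's x axis), 9 mm thick (y) and 24 mm tall (z, up), its end towards -x red, on a 14 mm thick stem. The point turns with the key: its yaw falls as key grows.
- timer: Wind-up bench timer fixed to the bench: white block 100 x 100 mm, top of its dial 49 mm above the bench; the key stands on its middle. Origin at the centre of its underside, z up.
- lid (a joint): Opening angle a of the lid in rad: 0 shut (level), grows as its front edge (towards the robot) rises; 0.873 is 50 degrees, 1.4 its hard stop. Lid about 0.4 kg, weight and spring both closing it (at the bar some 3 to 4 N along its arc, up to 11 N if borne straight upwards at 50 degrees): it falls shut from every angle when let go.
- lid_hinge (a point): Middle of the hinge line, at the box's far top edge, 100 mm above the bench. Turns with the lid: y is the hinge line (level), x lies in the lid, from front edge to hinge, z is the lid's outward normal (up when shut). The lid is a blue plate 200 (x) by 240 (y) by 8 mm (z 0 to 8). At angle a the point (-u, 0, w) lies u cos a - w sin a in front of the hinge (towards -x of the box) and u sin a + w cos a above it.
- lid_bar (a point): Middle of the lid's handle: a round black bar 12 mm thick, parallel to the hinge line, 110 mm long between two 10 mm posts, at (-165, 0, 53) mm of the lid_hinge frame: 45 mm above the lid's face, 153 mm above the bench when shut. Pinch it from above, one finger in front and one behind; it can turn in the grip as the lid opens. Turns with the lid.
- box: White open-topped drying box 200 x 240 x 100 mm, walls 5 mm, fixed to the bench; origin at the centre of its underside, x axis level from its front to its hinge side, turned up to 0.3 rad from straight ahead, z up. A thin steel gauge arc (85 mm radius about the hinge) with a red mark at 50 degrees stands on each side: the underside of the lid comes level with it.
- oil_mid (a point): Bystander: amber immersion oil bottle, 36 mm diameter, 85 mm tall; point half-way up.
- jar_mid (a point): Bystander: clear specimen jar with orange cap, 64 mm diameter, 90 mm tall; point half-way up.
- beaker_mid (a point): Bystander: glass beaker, 66 mm diameter, 90 mm tall; point half-way up.
- dish_mid (a point): Bystander: white staining dish, 90 mm diameter, 45 mm tall; point half-way up.
- tray_mid (a point): Bystander: flat steel instrument tray with forceps, 80 x 190 x 18 mm, at the left side; point at its centre, 9 mm up.
- rack: The loose steel rack of glass slides (85 x 120 x 50 mm) standing in the box: origin at the centre of its underside; leave it alone.
There are look-alikes about, which are no part of the job. There is more than one size of the timer; the one meant has the size given above.

How it is judged:
By the outcome, as a careful person would: the job done as asked, in the order asked, and still so for the second after the job is handed in, while the arm keeps its last pose, push and grip.
It also fails if it takes over 64 s, if anything falls off the work surface, if the arm or the gripper's body presses on something with over 40 N, if the wrist force passes 120 N, or if a joint passes its speed limit or range.

## Working session

There is one attempt and no reset: what is moved stays moved. The work goes in short steps, Python scripts to look and compute and a tool call to move; the robot and the scene stay as the last step left them, time stands still between calls to the robot, and variables do not carry over. Pictures are saved under pics/ and viewed, at most 10 in all, crops included, and the job is handed in when it is done.

Besides the shell and the picture viewer there is one more tool, called after "Emit:" by a JSON object that holds its "fn" and its "kwargs". send_rows: Moves the arm, as the interface text tells. Its arguments: {"type":"object","properties":{"dr":{"type":"array"},"travel":{"type":"array"},"gripper":{"type":"array"}},"required":["dr","travel","gripper"]}

```bash
mkdir -p pics; ls; python3 - <<'E'
from workcell import *
import cv2,numpy as np
np.set_printoptions(precision=4,suppress=True)
o=get_obs();print(o['time'],o['ee_pos'],o['tool_rot'],o['width'])
for n in("scene","top"):
    s=snapshot(n);cv2.imwrite(f'pics/{n}0.png',s['pixels'][:,:,::-1]);print(n,s['K'],s['k1'],s['R'],s['t'])
s=snapshot("wrist");print(s['mount'],s['K'],s['k1'])
E
```

```text
pics
0.0 [0.1574 0.6045 0.2218] [[-0.9677  0.252  -0.0003]
 [ 0.252   0.9677 -0.0014]
 [-0.0001 -0.0014 -1.    ]] 0.0872488409060333
scene [[451.6919   0.     320.3655]
 [  0.     451.6919 200.2469]
 [  0.       0.       1.    ]] -0.05128386831199877 [[ 0.8461  0.533   0.0088]
 [ 0.4095 -0.6393 -0.6508]
 [-0.3412  0.5543 -0.7592]] [-0.5174 -0.0894  1.5053]
top [[375.6743   0.     319.928 ]
 [  0.     375.6743 199.1937]
 [  0.       0.       1.    ]] 0.002485774065804969 [[ 0.0101 -0.9998 -0.0196]
 [-0.9872 -0.0068 -0.1592]
 [ 0.159   0.021  -0.9871]] [0.11   0.5825 0.9955]
[[ 0.0016 -0.9702 -0.2422  0.0655]
 [ 1.      0.0016  0.0005 -0.0006]
 [-0.0001 -0.2422  0.9702 -0.1618]
 [ 0.      0.      0.      1.    ]] [[334.9227   0.     313.6294]
 [  0.     334.9227 199.2733]
 [  0.       0.       1.    ]] -0.028150936520602195
```

View pics/scene0.png

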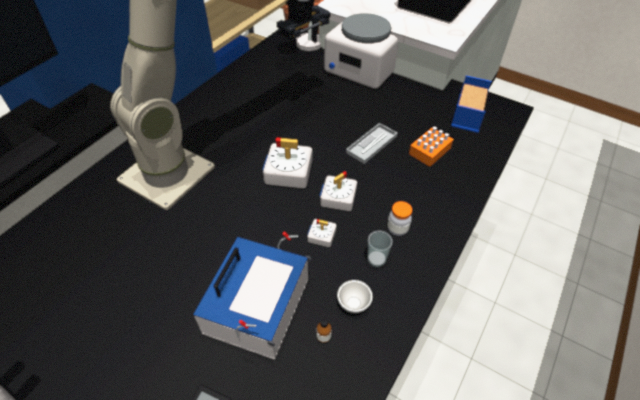

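View pics/top0.png

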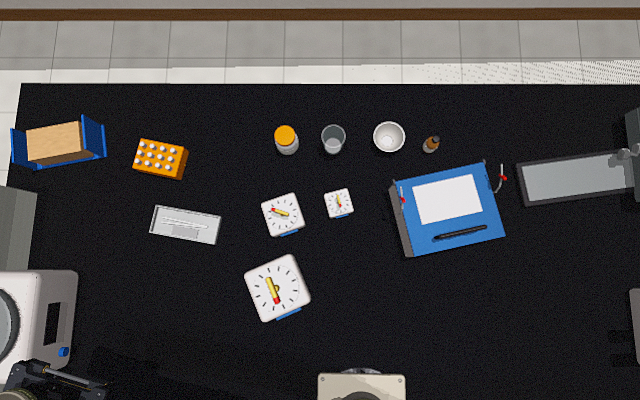

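```bash
cat > h.py <<'E'
from workcell import *
import cv2,numpy as np
np.set_printoptions(precision=4,suppress=True)
def pose(s,o=None):
    if 'mount' in s:
        M=np.array(s['mount']);R=o['tool_rot']@M[:3,:3];c=o['tool_rot']@M[:3,3]+o['ee_pos'];return R,c
    R=np.array(s['R']);return R.T,-R.T@np.array(s['t'])
def back(s,uv,z,o=None):
    R,c=pose(s,o);D=np.array([s['k1'],0,0,0,0.])
    p=cv2.undistortPoints(np.array(uv,float).reshape(-1,1,2),np.array(s['K']),D)[:,0]
    d=np.c_[p,np.ones(len(p))]@R.T
    return c+d*((z-c[2])/d[:,2])[:,None]
def proj(s,X,o=None):
    R,c=pose(s,o);X=np.array(X,float).reshape(-1,3)
    rv=cv2.Rodrigues(R.T)[0]
    return cv2.projectPoints(X,rv,-R.T@c,np.array(s['K']),np.array([s['k1'],0,0,0,0.]))[0][:,0]
E
python3 - <<'E'
from h import *
s=snapshot("top");im=s['pixels'][:,:,::-1]
a=cv2.resize(im[185:245,250:360],None,fx=7,fy=7,interpolation=cv2.INTER_CUBIC)
cv2.imwrite('pics/t1.png',a[:, :770])
b=cv2.resize(im[150:265,380:520],None,fx=5,fy=5,interpolation=cv2.INTER_CUBIC)
cv2.imwrite('pics/b1.png',b)
hsv=cv2.cvtColor(im,cv2.COLOR_BGR2HSV)
print(back(s,[(262,207),(295,194),(304,227),(272,236)],.049))
E
```

```text
[[0.5583 0.2754 0.049 ]
 [0.5955 0.1845 0.049 ]
 [0.5038 0.1579 0.049 ]
 [0.4784 0.2451 0.049 ]]
```

View pics/t1.png

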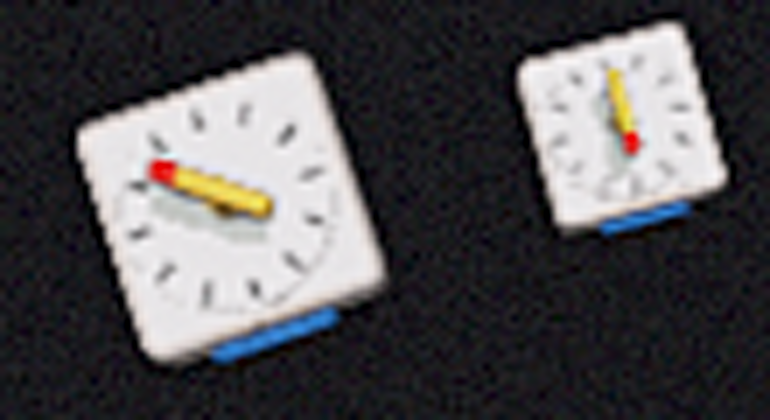

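View pics/b1.png

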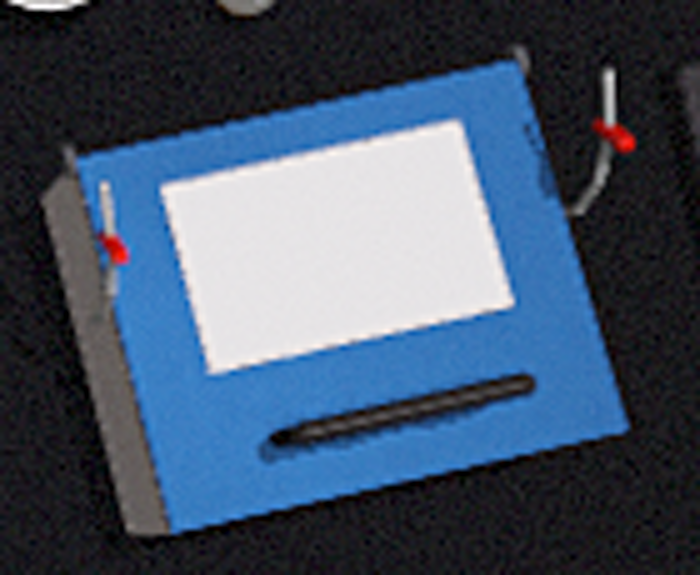

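The middle timer is the 100 mm one: key's red end is at about (271.7,209), its yellow end at (288.9,214.7). The lid corners are at about (395.6,181), (483.6,162), (506,236) and (413.6,256), and the bar runs from (435,237) to (486.6,226.6).

```bash
python3 - <<'E'
from h import *
s=snapshot("top");f=lambda l,k,o:[(u/k+o[0],v/k+o[1]) for u,v in l]
k=back(s,f([(152,170),(272,206)],7,(250,185)),.1);print('key',k,k.mean(0),np.degrees(np.arctan2(*(k[1]-k[0])[[1,0]])))
c=back(s,f([(78,132),(308,52),(386,282),(152,362)],7,(250,185)),.049);print('timer',c.mean(0),np.linalg.norm(np.diff(c,axis=0),axis=1))
l=back(s,f([(78,157),(518,60),(630,430),(168,532)],5,(380,150)),.108);print('lid',l,l.mean(0),np.linalg.norm(np.diff(l,axis=0),axis=1))
b=back(s,f([(275,437),(533,383)],5,(380,150)),.155);print('bar',b,b.mean(0))
hx=(l[0]+l[1]-l[2]-l[3]);hy=b[0]-b[1];print(np.degrees(np.arctan2(hx[1],hx[0])),np.degrees(np.arctan2(-hy[0],hy[1])))
print('jar etc',back(s,[(285,140),(333,138),(389,135),(431,145),(185,225),(339,203)],.06))
o=get_obs();print(o['time'],o['joint_positions'])
E
```

```text
key [[0.5454 0.2405 0.1   ]
 [0.5321 0.195  0.1   ]] [0.5387 0.2177 0.1   ] -106.25427725965062
timer [0.538  0.2165 0.049 ] [0.0964 0.097  0.0965]
lid [[ 0.6205 -0.0844  0.108 ]
 [ 0.674  -0.3162  0.108 ]
 [ 0.4802 -0.3614  0.108 ]
 [ 0.4264 -0.1257  0.108 ]] [ 0.5503 -0.2219  0.108 ] [0.2379 0.199  0.2418]
bar [[ 0.4721 -0.1682  0.155 ]
 [ 0.4995 -0.2941  0.155 ]] [ 0.4858 -0.2312  0.155 ]
12.555217042738228 12.263683163460069
jar etc [[ 0.748   0.2149  0.06  ]
 [ 0.7544  0.0797  0.06  ]
 [ 0.7637 -0.0776  0.06  ]
 [ 0.735  -0.1939  0.06  ]
 [ 0.5056  0.4827  0.06  ]
 [ 0.5694  0.0624  0.06  ]]
0.25 [-1.3386  0.3325 -0.0647  1.4605  0.0216  1.3499 -0.0885]
```

```bash
cat >> h.py <<'E'
from scipy.spatial.transform import Rotation as Ro
def plan(p,yaw,n,R=None,p0=None):
    "rows to TCP p, tool y azimuth yaw deg, pointing down; shift taken in axes before turn"
    o=get_obs();R=o['tool_rot'] if R is None else R;p0=o['ee_pos'] if p0 is None else p0
    a=np.radians(yaw);y=np.array([np.cos(a),np.sin(a),0]);z=np.array([0,0,-1.]);T=np.c_[np.cross(y,z),y,z]
    rv=Ro.from_matrix(R.T@T).as_rotvec();d=(np.array(p)-p0)/n;st=Ro.from_rotvec(rv/n)
    Rc=Ro.from_matrix(R);tr=[]
    for i in range(n): tr.append((Rc.inv().apply(d)).round(4).tolist());Rc=Rc*st
    print('dr',np.degrees(rv/n).round(2).tolist());
    for i in range(0,n,5):print(tr[i:i+5])
E
python3 -c "
from h import *
plan([.538,.217,.17],-16.25,12)"
```

```text
dr [-0.0, 0.0, 7.64]
[[-0.0388, -0.0233, 0.0044], [-0.0416, -0.0179, 0.0044], [-0.0436, -0.0122, 0.0044], [-0.0448, -0.0063, 0.0044], [-0.0453, -0.0003, 0.0044]]
[[-0.0449, 0.0057, 0.0044], [-0.0437, 0.0116, 0.0044], [-0.0418, 0.0173, 0.0044], [-0.0391, 0.0227, 0.0044], [-0.0358, 0.0277, 0.0043]]
[[-0.0318, 0.0323, 0.0043], [-0.0272, 0.0362, 0.0043]]
```

Emit:
{"fn": "send_rows", "kwargs": {"dr": [[0,0,7.6],[0,0,7.6],[0,0,7.6],[0,0,7.6],[0,0,7.6]], "travel": [[-0.039,-0.023,0.004],[-0.042,-0.018,0.004],[-0.044,-0.012,0.004],[-0.045,-0.006,0.004],[-0.045,0,0.004]], "gripper": [0,0,0,0,0]}}

```text
time: 0.75
ee_pos: [0.3188, 0.4425, 0.2025]
tool_rot: [[-0.603, 0.798, 0.0], [0.798, 0.603, 0.0], [0.0, 0.0, -1.0]]
wrist_force: [0.1, 0.5, 0.4]
width: 0.0873
finger_force: 0.0
```

Emit:
{"fn": "send_rows", "kwargs": {"dr": [[0,0,7.6],[0,0,7.6],[0,0,7.6],[0,0,7.6],[0,0,7.6]], "travel": [[-0.045,0.006,0.004],[-0.044,0.012,0.004],[-0.042,0.017,0.004],[-0.039,0.023,0.004],[-0.036,0.028,0.004]], "gripper": [0,0,0,0,0]}}

```text
time: 1.25
ee_pos: [0.4789, 0.2816, 0.1826]
tool_rot: [[0.016, 1.0, 0.0], [1.0, -0.016, 0.0], [0.0, 0.0, -1.0]]
wrist_force: [0.8, 0.9, 0.3]
width: 0.0871
finger_force: 0.0
```

Emit:
{"fn": "send_rows", "kwargs": {"dr": [[0,0,7.6],[0,0,7.6],[0,0,0]], "travel": [[-0.032,0.032,0.004],[-0.027,0.036,0.004],[0,0,0]], "gripper": [0,0,0]}}

```text
time: 1.55
ee_pos: [0.545, 0.212, 0.1741]
tool_rot: [[0.285, 0.958, 0.001], [0.958, -0.285, -0.003], [-0.003, 0.002, -1.0]]
wrist_force: [-0.1, -0.7, 0.5]
width: 0.0869
finger_force: 0.0
```

```bash
python3 - <<'E'
from h import *
o=get_obs();s=snapshot("wrist");im=s['pixels'][:,:,::-1].copy();cv2.imwrite('pics/w1.png',im)
print(o['ee_pos'],o['tool_rot'][:,1],o['tool_rot'][:,2],o['joint_positions'],o['wrist_force'],o['moment'])
print(proj(s,[[.538,.217,.103],[.5454,.2405,.103],[.5321,.195,.103]],o))
plan([.538,.217,.072],-16.25,5)
E
```

```text
[0.545  0.212  0.1741] [ 0.9585 -0.2851  0.0023] [ 0.0014 -0.0032 -1.    ] [-0.8141  0.2844  0.4359  1.6589 -0.1225  1.226  -0.6412] [-0.1118 -0.7125  0.5418] [-0.1499  0.1127 -0.0068]
[[301.6399 204.7834]
 [301.9513 170.8932]
 [302.7023 234.6316]]
dr [0.01, 0.02, 0.02]
[[0.0001, -0.0011, 0.0204], [0.0001, -0.0011, 0.0204], [0.0001, -0.0011, 0.0204], [0.0, -0.0011, 0.0204], [0.0, -0.0011, 0.0204]]
```

View pics/w1.png

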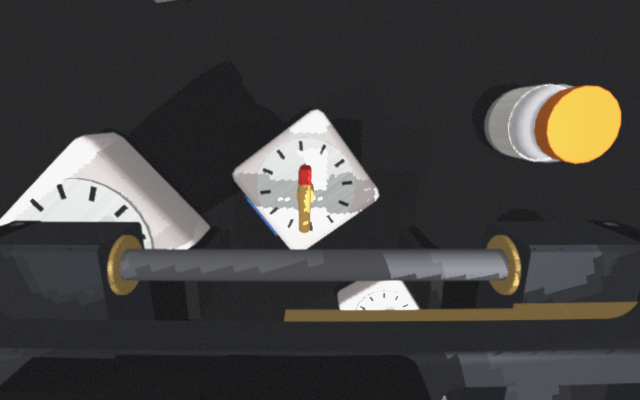

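The wrist view shows the key's wing from (305,167) to (305,233), within about 2 mm of the prediction. Descending and gripping.

Emit:
{"fn": "send_rows", "kwargs": {"dr": [[0,0,0],[0,0,0],[0,0,0],[0,0,0],[0,0,0]], "travel": [[0,-0.001,0.02],[0,-0.001,0.02],[0,-0.001,0.02],[0,-0.001,0.02],[0,-0.001,0.02]], "gripper": [0,0,0,0,0]}}

```text
time: 2.1
ee_pos: [0.5357, 0.2216, 0.0738]
tool_rot: [[0.27, 0.963, -0.0], [0.963, -0.27, 0.001], [0.001, -0.001, -1.0]]
wrist_force: [0.9, 0.9, 0.5]
width: 0.087
finger_force: 0.0
```

Emit:
{"fn": "send_rows", "kwargs": {"dr": [[0,0,0],[0,0,0],[0,0,0],[0,0,0],[0,0,0]], "travel": [[0,0,0],[0,0,0],[0,0,0],[0,0,0],[0,0,0]], "gripper": [1,1,1,1,1]}}

```text
time: 2.6
ee_pos: [0.537, 0.2204, 0.0753]
tool_rot: [[0.272, 0.962, 0.001], [0.962, -0.272, 0.001], [0.001, 0.001, -1.0]]
wrist_force: [0.2, 0.2, 0.6]
width: 0.0552
finger_force: 0.0
```

```bash
python3 - <<'E'
from h import *
o=get_obs();print(o['ee_pos'],o['tool_rot'][:,1],o['joint_positions'],o['wrist_force'],o['moment'],o['width'],o['finger_force'])
E
```

```text
[0.537  0.2204 0.0753] [ 0.9622 -0.2722  0.0008] [-0.8033  0.3756  0.4057  1.769  -0.1701  1.0301 -0.6108] [0.2345 0.2144 0.5804] [-0.1062  0.1044  0.0267] 0.05517691545497395 0.0
```

Emit:
{"fn": "send_rows", "kwargs": {"dr": [[0,0,0],[0,0,0],[0,0,0],[0,0,0],[0,0,0]], "travel": [[-0.0026,0,0.003],[0,0,0],[0,0,0],[0,0,0],[0,0,0]], "gripper": [1,1,1,1,1]}}

```text
time: 3.1
ee_pos: [0.5382, 0.2169, 0.0719]
tool_rot: [[0.273, 0.962, 0.005], [0.962, -0.273, -0.0], [0.001, 0.005, -1.0]]
wrist_force: [20.2, -2.4, -13.0]
width: 0.015
finger_force: 9.8
```

Emit:
{"fn": "send_rows", "kwargs": {"dr": [[0,0,0],[0,0,0],[0,0,0],[0,0,0],[0,0,0]], "travel": [[0,0,0],[0,0,0],[0,0,0],[0,0,0],[0,0,0]], "gripper": [1,1,1,1,1]}}

```text
time: 3.6
ee_pos: [0.5391, 0.2166, 0.0719]
tool_rot: [[0.274, 0.962, 0.006], [0.962, -0.274, -0.0], [0.002, 0.006, -1.0]]
wrist_force: [15.1, -0.8, -10.1]
width: 0.0124
finger_force: 30.0
```

```bash
python3 - <<'E'
from h import *
o=get_obs();print(o['ee_pos'],o['tool_rot'][:,1],o['joint_positions'],o['wrist_force'],o['moment'],o['width'],o['finger_force'])
E
```

```text
[0.5391 0.2166 0.0719] [ 0.9618 -0.2737  0.0062] [-0.7995  0.3781  0.4075  1.7746 -0.1695  1.018  -0.6064] [ 15.1351  -0.7837 -10.0866] [-0.3305 -3.2316  0.0349] 0.01244425190904473 29.9968484044075
```

Emit:
{"fn": "send_rows", "kwargs": {"dr": [[0,0,0],[0,0,0],[0,0,0]], "travel": [[0,0.002,0],[0,0,0],[0,0,0]], "gripper": [1,1,1]}}

```text
time: 3.9
ee_pos: [0.5393, 0.2166, 0.0718]
tool_rot: [[0.273, 0.962, 0.003], [0.962, -0.273, -0.0], [0.001, 0.003, -1.0]]
wrist_force: [7.2, -0.8, -3.7]
width: 0.0127
finger_force: 30.0
```

```bash
python3 - <<'E'
from h import *
o=get_obs();print(o['ee_pos'],o['tool_rot'],o['wrist_force'],o['moment'],o['width'],o['finger_force'])
s=snapshot("wrist");cv2.imwrite('pics/w2.png',s['pixels'][:,:,::-1])
E
```

```text
[0.5393 0.2166 0.0718] [[ 0.2729  0.962   0.0029]
 [ 0.962  -0.2729 -0.0001]
 [ 0.0007  0.0028 -1.    ]] [ 7.1636 -0.7833 -3.6522] [-0.2165 -1.479  -0.027 ] 0.012705281144368237 29.993896186351776
```

View pics/w2.png

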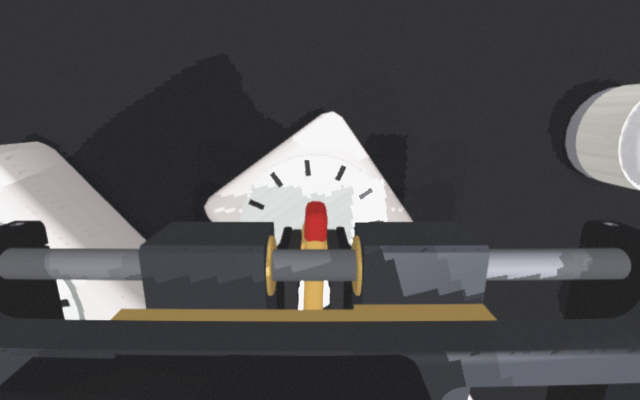

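The fingertips seem to be catching the 14 mm stem, since there's a gap beside the wing and the opening reads 12.7 mm. I'll open a little, rise 9 mm and regrip.

Emit:
{"fn": "send_rows", "kwargs": {"dr": [[0,0,0],[0,0,0],[0,0,0],[0,0,0],[0,0,0]], "travel": [[0,0,0],[0,0,0],[0,0.001,-0.003],[0,0.001,-0.003],[0,0,-0.003]], "gripper": [0.7,0.7,0.7,1,1]}}

```text
time: 4.45
ee_pos: [0.5398, 0.2166, 0.0809]
tool_rot: [[0.272, 0.962, 0.0], [0.962, -0.272, 0.0], [0.0, 0.0, -1.0]]
wrist_force: [0.5, -0.1, 0.1]
width: 0.0166
finger_force: 0.0
```

Emit:
{"fn": "send_rows", "kwargs": {"dr": [[0,0,0],[0,0,0],[0,0,0],[0,0,0],[0,0,0]], "travel": [[0,0,0],[0,0,0],[0,0,0],[0,0,0],[0,0,0]], "gripper": [1,1,1,1,1]}}

```text
time: 4.95
ee_pos: [0.5397, 0.2168, 0.0812]
tool_rot: [[0.272, 0.962, -0.0], [0.962, -0.272, 0.001], [0.001, -0.0, -1.0]]
wrist_force: [-3.3, 0.3, 7.4]
width: 0.0101
finger_force: 30.0
```

```bash
cat > st.py <<'E'
from h import *
o=get_obs();print(o['time'],o['ee_pos'],'yaw',np.degrees(np.arctan2(o['tool_rot'][1,1],o['tool_rot'][0,1])),'z',o['tool_rot'][:,2],'\nq',o['joint_positions'],'\nF',o['wrist_force'],'M',o['moment'],o['width'],o['finger_force'])
E
python3 st.py
```

```text
4.95 [0.5397 0.2168 0.0812] yaw -15.790048377695015 z [-0.      0.0007 -1.    ] 
q [-0.7977  0.3717  0.4089  1.7605 -0.1687  1.0436 -0.6041] 
F [-3.3278  0.3313  7.4477] M [-0.1872  0.8126  0.0484] 0.010086125311537915 30.001358091831207
```

Emit:
{"fn": "send_rows", "kwargs": {"dr": [[0,0,8],[0,0,8],[0,0,8],[0,0,8],[0,0,8]], "travel": [[0,0,0],[0,0,0],[0,0,0],[0,0,0],[0,0,0]], "gripper": [1,1,1,1,1]}}

```text
time: 5.45
ee_pos: [0.5388, 0.2175, 0.0812]
tool_rot: [[0.83, 0.558, -0.002], [0.558, -0.83, 0.001], [-0.001, -0.002, -1.0]]
wrist_force: [-6.6, 1.4, 9.4]
width: 0.0102
finger_force: 30.0
```

```bash
python3 st.py
```

```text
5.45 [0.5388 0.2175 0.0812] yaw -56.07217449994447 z [-0.0017  0.0013 -1.    ] 
q [-0.8997  0.3891  0.5352  1.766  -0.2272  1.049  -1.2616] 
F [-6.5838  1.4455  9.3871] M [0.1359 1.7935 0.1139] 0.010224954818346857 29.99764323234558
```

Emit:
{"fn": "send_rows", "kwargs": {"dr": [[0,0,8],[0,0,8],[0,0,8],[0,0,8],[0,0,8]], "travel": [[0,0,0],[0,0,0],[0,0,0],[0,0,0],[0,0,0]], "gripper": [1,1,1,1,1]}}

```text
time: 5.95
ee_pos: [0.5385, 0.2186, 0.0811]
tool_rot: [[0.994, -0.105, -0.002], [-0.105, -0.994, 0.003], [-0.002, -0.002, -1.0]]
wrist_force: [-7.8, 3.8, 8.9]
width: 0.0102
finger_force: 30.0
```

```bash
python3 st.py
```

```text
5.95 [0.5385 0.2186 0.0811] yaw -96.02483355761224 z [-0.002   0.0026 -1.    ] 
q [-1.0047  0.4162  0.6692  1.7709 -0.2957  1.0571 -1.9056] 
F [-7.8388  3.8254  8.9401] M [0.8774 1.9367 0.1052] 0.010206799334032342 29.999077320098877
```

Emit:
{"fn": "send_rows", "kwargs": {"dr": [[0,0,8],[0,0,8],[0,0,8],[0,0,8],[0,0,0]], "travel": [[0,0,0],[0,0,0],[0,0,0],[0,0,0],[0,0,0]], "gripper": [1,1,1,1,1]}}

```text
time: 6.45
ee_pos: [0.5389, 0.2194, 0.0812]
tool_rot: [[0.789, -0.615, -0.001], [-0.615, -0.789, 0.003], [-0.003, -0.002, -1.0]]
wrist_force: [-6.5, 6.7, 8.5]
width: 0.0102
finger_force: 30.0
```

```bash
python3 st.py
```

```text
6.45 [0.5389 0.2194 0.0812] yaw -127.94411270615144 z [-0.0012  0.0032 -1.    ] 
q [-1.0909  0.4487  0.784   1.7741 -0.3612  1.0676 -2.4117] 
F [-6.5347  6.6578  8.5225] M [ 1.3736  1.5586 -0.0109] 0.010202279713716405 30.005206167697906
```

Emit:
{"fn": "send_rows", "kwargs": {"dr": [[0,0,0],[0,0,0],[0,0,0],[0,0,0],[0,0,0]], "travel": [[0,0,0],[0,0,0],[0,0,0],[0,0,0],[0,0,0]], "gripper": [0,0,0,0,0]}}

```text
time: 6.95
ee_pos: [0.5398, 0.2162, 0.0804]
tool_rot: [[0.79, -0.613, -0.0], [-0.613, -0.79, -0.0], [0.0, 0.0, -1.0]]
wrist_force: [-0.8, -0.5, -0.0]
width: 0.0425
finger_force: 0.0
```

```bash
python3 st.py;python3 -c "
from h import *
plan([.539,.2168,.081],53,21)"
```

```text
6.95 [0.5398 0.2162 0.0804] yaw -127.81997566420759 z [-0.0001 -0.0002 -1.    ] 
q [-1.088   0.4494  0.7847  1.7754 -0.3582  1.0657 -2.4072] 
F [-0.7877 -0.5205 -0.044 ] M [-0.032   0.1832 -0.0048] 0.04249669503988273 0.0
dr [-0.0, -0.0, 8.53]
[[-0.0, 0.0, -0.0], [-0.0, 0.0, -0.0], [-0.0, 0.0, -0.0], [-0.0, 0.0, -0.0], [-0.0, 0.0, -0.0]]
[[-0.0, 0.0, -0.0], [-0.0, 0.0, -0.0], [-0.0, 0.0, -0.0], [-0.0, 0.0, -0.0], [-0.0, 0.0, -0.0]]
[[-0.0, 0.0, -0.0], [0.0, 0.0, -0.0], [0.0, 0.0, -0.0], [0.0, 0.0, -0.0], [0.0, 0.0, -0.0]]
[[0.0, 0.0, -0.0], [0.0, 0.0, -0.0], [0.0, 0.0, -0.0], [0.0, 0.0, -0.0], [0.0, 0.0, -0.0]]
[[0.0, 0.0, -0.0]]
```

Emit:
{"fn": "send_rows", "kwargs": {"dr": [[0,0,0],[0,0,-4],[0,0,-8.5],[0,0,-8.5],[0,0,-8.5]], "travel": [[-0.003,-0.002,0],[0,0,0],[0,0,0],[0,0,0],[0,0,0]], "gripper": [0,0,0,0,0]}}

```text
time: 7.45
ee_pos: [0.5385, 0.2202, 0.0805]
tool_rot: [[0.99, -0.138, -0.0], [-0.138, -0.99, -0.0], [-0.0, 0.0, -1.0]]
wrist_force: [-0.3, -0.2, -0.6]
width: 0.0823
finger_force: 0.0
```

Emit:
{"fn": "send_rows", "kwargs": {"dr": [[0,0,-8.5],[0,0,-8.5],[0,0,-8.5],[0,0,-8.5],[0,0,-8.5]], "travel": [[0,0,0],[0,0,0],[0,0,0],[0,0,0],[0,0,0]], "gripper": [0,0,0,0,0]}}

```text
time: 7.95
ee_pos: [0.5385, 0.2201, 0.0805]
tool_rot: [[0.824, 0.567, -0.0], [0.567, -0.824, 0.0], [-0.0, -0.0, -1.0]]
wrist_force: [-0.3, -0.0, 0.1]
width: 0.0871
finger_force: 0.0
```

Emit:
{"fn": "send_rows", "kwargs": {"dr": [[0,0,-8.5],[0,0,-8.5],[0,0,-8.5],[0,0,-8.5],[0,0,-8.5]], "travel": [[0,0,0],[0,0,0],[0,0,0],[0,0,0],[0,0,0]], "gripper": [0,0,0,0,0]}}

```text
time: 8.45
ee_pos: [0.5385, 0.2201, 0.0805]
tool_rot: [[0.224, 0.975, -0.0], [0.975, -0.224, -0.0], [-0.0, -0.0, -1.0]]
wrist_force: [-0.6, 0.4, -0.6]
width: 0.0869
finger_force: 0.0
```

Emit:
{"fn": "send_rows", "kwargs": {"dr": [[0,0,-8.5],[0,0,-8.5],[0,0,-8.5],[0,0,-8.5],[0,0,-8.5]], "travel": [[0,0,0],[0,0,0],[0,0,0],[0,0,0],[0,0,0]], "gripper": [0,0,0,0,0]}}

```text
time: 8.95
ee_pos: [0.5385, 0.2201, 0.0804]
tool_rot: [[-0.493, 0.87, -0.0], [0.87, 0.493, -0.0], [0.0, -0.0, -1.0]]
wrist_force: [0.5, 0.1, 0.1]
width: 0.0869
finger_force: 0.0
```

Emit:
{"fn": "send_rows", "kwargs": {"dr": [[0,0,-8.5],[0,0,-8.5],[0,0,-6],[0,0,0]], "travel": [[0,0,0],[0,0,0],[0,0,0],[0,0,0]], "gripper": [0,0,0,0]}}

```text
time: 9.35
ee_pos: [0.5386, 0.22, 0.0805]
tool_rot: [[-0.791, 0.612, -0.0], [0.612, 0.791, 0.0], [0.0, 0.0, -1.0]]
wrist_force: [0.6, -0.2, -0.1]
width: 0.0869
finger_force: 0.0
```

```bash
python3 st.py; python3 - <<'E'
from h import *
s=snapshot("top");im=s['pixels'][:,:,::-1]
cv2.imwrite('pics/t3.png',cv2.resize(im[150:270,220:380],None,fx=4,fy=4,interpolation=cv2.INTER_CUBIC))
o=get_obs();s=snapshot("wrist");cv2.imwrite('pics/w3.png',s['pixels'][:,:,::-1])
E
```

```text
9.35 [0.5386 0.22   0.0805] yaw 52.2821434479147 z [-0.0001  0.0001 -1.    ] 
q [-0.6323  0.3578  0.1999  1.7509 -0.0809  1.041   0.5087] 
F [ 0.603  -0.241  -0.0506] M [-0.0764 -0.0071 -0.0634] 0.08689256260070136 0.0
```

View pics/w3.png

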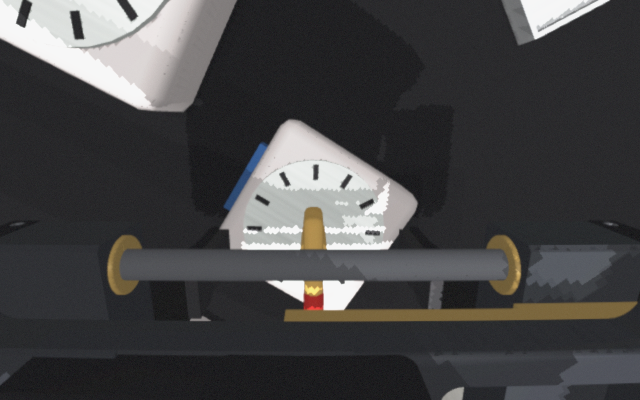

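The wing is upright at column 314, centred between the fingers, with its red end at row 303. Regripping.

Emit:
{"fn": "send_rows", "kwargs": {"dr": [[0,0,0],[0,0,0],[0,0,0],[0,0,0],[0,0,0]], "travel": [[0,0,0],[0,0,0],[0,0,0],[0,0,0],[0,0,0]], "gripper": [1,1,1,1,1]}}

```text
time: 9.95
ee_pos: [0.5386, 0.22, 0.0805]
tool_rot: [[-0.79, 0.613, -0.0], [0.613, 0.79, 0.0], [0.0, 0.0, -1.0]]
wrist_force: [0.1, 0.5, -0.6]
width: 0.0548
finger_force: 0.0
```

Emit:
{"fn": "send_rows", "kwargs": {"dr": [[0,0,0],[0,0,0],[0,0,0],[0,0,0],[0,0,0]], "travel": [[0,0,0],[0,0,0],[0,0,0],[0,0,0],[0,0,0]], "gripper": [1,1,1,1,1]}}

```text
time: 10.45
ee_pos: [0.5386, 0.22, 0.0805]
tool_rot: [[-0.79, 0.613, 0.0], [0.613, 0.79, 0.0], [0.0, 0.0, -1.0]]
wrist_force: [-0.5, 0.1, 0.4]
width: 0.0148
finger_force: 0.0
```

Emit:
{"fn": "send_rows", "kwargs": {"dr": [[0,0,0],[0,0,0],[0,0,0],[0,0,0]], "travel": [[0,0,0],[0,0,0],[0,0,0],[0,0,0]], "gripper": [1,1,1,1]}}

```text
time: 10.85
ee_pos: [0.5385, 0.2199, 0.0805]
tool_rot: [[-0.79, 0.613, -0.0], [0.613, 0.79, -0.0], [0.0, -0.0, -1.0]]
wrist_force: [-1.5, -0.8, 0.2]
width: 0.011
finger_force: 30.0
```

Emit:
{"fn": "send_rows", "kwargs": {"dr": [[0,0,8],[0,0,8],[0,0,8],[0,0,8],[0,0,8]], "travel": [[0,0,0],[0,0,0],[0,0,0],[0,0,0],[0,0,0]], "gripper": [1,1,1,1,1]}}

```text
time: 11.35
ee_pos: [0.5395, 0.2205, 0.0807]
tool_rot: [[-0.206, 0.979, 0.002], [0.979, 0.206, 0.001], [0.0, 0.002, -1.0]]
wrist_force: [5.0, 2.2, -5.0]
width: 0.0111
finger_force: 30.0
```

```bash
python3 st.py
```

```text
11.35 [0.5395 0.2205 0.0807] yaw 11.889456743186052 z [ 0.0022  0.0009 -1.    ] 
q [-0.7288  0.3647  0.3168  1.7556 -0.1292  1.0393 -0.1585] 
F [ 4.9898  2.2013 -4.9956] M [ 0.314  -1.0745  0.0812] 0.011079164189196444 29.994371831417084
```

Emit:
{"fn": "send_rows", "kwargs": {"dr": [[0,0,8],[0,0,8],[0,0,8],[0,0,8],[0,0,8]], "travel": [[0,0,0],[0,0,0],[0,0,0],[0,0,0],[0,0,0]], "gripper": [1,1,1,1,1]}}

```text
time: 11.85
ee_pos: [0.5406, 0.2203, 0.0808]
tool_rot: [[0.471, 0.882, 0.005], [0.882, -0.471, 0.001], [0.003, 0.004, -1.0]]
wrist_force: [9.8, 1.2, -8.0]
width: 0.0103
finger_force: 30.0
```

```bash
python3 st.py
```

```text
11.85 [0.5406 0.2203 0.0808] yaw -28.127341789860655 z [ 0.0045  0.0009 -1.    ] 
q [-0.8265  0.3771  0.438   1.7603 -0.1809  1.0396 -0.8151] 
F [ 9.7522  1.2161 -7.9591] M [ 0.239  -2.2074  0.1034] 0.010338173205343583 29.993710219860077
```

Emit:
{"fn": "send_rows", "kwargs": {"dr": [[0,0,6],[0,0,6],[0,0,5],[0,0,5]], "travel": [[0.0007,0.0013,0],[0,0,0],[0,0,0],[0,0,0]], "gripper": [1,1,1,1]}}

```text
time: 12.25
ee_pos: [0.5413, 0.2199, 0.0807]
tool_rot: [[0.766, 0.643, 0.003], [0.643, -0.766, 0.0], [0.002, 0.002, -1.0]]
wrist_force: [5.8, -1.6, -4.1]
width: 0.0105
finger_force: 30.0
```

```bash
python3 st.py
```

```text
12.25 [0.5413 0.2199 0.0807] yaw -50.00845168263579 z [ 0.0028  0.0002 -1.    ] 
q [-0.8802  0.3894  0.5074  1.76   -0.2139  1.0445 -1.1698] 
F [ 5.8364 -1.5911 -4.0663] M [-0.2385 -1.2165  0.0897] 0.010518327790146822 29.997134506702423
```

Emit:
{"fn": "send_rows", "kwargs": {"dr": [[0,0,5],[0,0,5],[0,0,5]], "travel": [[0,0,0],[0,0,0],[0,0,0]], "gripper": [1,1,1]}}

```text
time: 12.55
ee_pos: [0.5416, 0.2195, 0.0807]
tool_rot: [[0.907, 0.422, 0.003], [0.422, -0.907, -0.0], [0.003, 0.002, -1.0]]
wrist_force: [5.6, -1.2, -4.8]
width: 0.0104
finger_force: 30.0
```

```bash
python3 st.py
```

```text
12.55 [0.5416 0.2195 0.0807] yaw -65.02724902160416 z [ 0.0031 -0.0003 -1.    ] 
q [-0.9185  0.3976  0.5567  1.7621 -0.2369  1.0465 -1.4129] 
F [ 5.5821 -1.2386 -4.8067] M [-0.427  -1.412   0.1088] 0.010393440002462439 29.996976256370544
```

Emit:
{"fn": "send_rows", "kwargs": {"dr": [[0,0,5],[0,0,5],[0,0,5]], "travel": [[0,0,0],[0,0,0],[0,0,0]], "gripper": [1,1,1]}}

```text
time: 12.85
ee_pos: [0.5413, 0.2191, 0.0807]
tool_rot: [[0.985, 0.173, 0.002], [0.173, -0.985, -0.001], [0.002, 0.001, -1.0]]
wrist_force: [4.3, -3.3, -0.9]
width: 0.0118
finger_force: 30.9
```

```bash
python3 st.py
```

```text
12.85 [0.5413 0.2191 0.0807] yaw -80.01998209404026 z [ 0.0024 -0.001  -1.    ] 
q [-0.9576  0.4072  0.6071  1.7642 -0.2614  1.0501 -1.6546] 
F [ 4.2938 -3.326  -0.9305] M [-0.8331 -0.7514  0.4235] 0.01181186922289973 30.87786626536399
```

Emit:
{"fn": "send_rows", "kwargs": {"dr": [[0,0,5],[0,0,5],[0,0,5]], "travel": [[0,0,0],[0,0,0],[0,0,0]], "gripper": [1,1,1]}}

```text
time: 13.15
ee_pos: [0.5412, 0.2192, 0.0808]
tool_rot: [[0.996, -0.086, 0.002], [-0.086, -0.996, -0.001], [0.003, 0.001, -1.0]]
wrist_force: [4.4, -3.1, -2.0]
width: 0.0154
finger_force: 49.8
```

```bash
python3 st.py
```

```text
13.15 [0.5412 0.2192 0.0808] yaw -94.92915168193487 z [ 0.0024 -0.0012 -1.    ] 
q [-0.9974  0.4183  0.6586  1.766  -0.2876  1.0539 -1.8941] 
F [ 4.4344 -3.0513 -1.9888] M [-0.8455 -0.8394  1.3294] 0.01543189694972383 49.82905402779579
```

The moment rose to 1.3 N m and the opening grew to 15 mm, so the key is at its stop. I'll ease back a little while still pushing clockwise, then release and rise.

Emit:
{"fn": "send_rows", "kwargs": {"dr": [[0,0,-5],[0,0,-5],[0,0,0],[0,0,0],[0,0,0]], "travel": [[0,0,0],[0,0,0],[0,0,0],[0,0,0],[0,0,0]], "gripper": [1,1,0,0,0]}}

```text
time: 13.65
ee_pos: [0.5399, 0.2205, 0.0805]
tool_rot: [[0.996, 0.089, -0.0], [0.089, -0.996, 0.001], [-0.0, -0.001, -1.0]]
wrist_force: [0.9, -0.1, 0.8]
width: 0.0297
finger_force: 0.0
```

Emit:
{"fn": "send_rows", "kwargs": {"dr": [[0,0,0],[0,0,0],[0,0,0],[0,0,0],[0,0,0]], "travel": [[0,0,0],[0,0,0],[0,0,-0.03],[0,0,-0.04],[0,0,-0.04]], "gripper": [0,0,0,0,0]}}

```text
time: 14.15
ee_pos: [0.5397, 0.2198, 0.1916]
tool_rot: [[0.996, 0.09, -0.001], [0.09, -0.996, -0.001], [-0.001, 0.0, -1.0]]
wrist_force: [-0.2, -0.3, -0.5]
width: 0.0686
finger_force: 0.0
```

```bash
python3 st.py; python3 - <<'E'
from h import *
o=get_obs();s=snapshot("wrist");im=s['pixels'];cv2.imwrite('pics/w4.png',im[:,:,::-1])
hsv=cv2.cvtColor(im,cv2.COLOR_RGB2HSV)
for n,lo,hi in(('red',(0,150,80),(8,255,255)),('yel',(15,90,80),(35,255,255))):
    m=cv2.inRange(hsv,lo,hi);m[245:]=0;nn,_,st,c=cv2.connectedComponentsWithStats(m)
    for i in range(1,nn):
        if st[i,4]>30:print(n,st[i],c[i],back(s,[c[i]],.1,o))
E
```

```text
14.15 [0.5397 0.2198 0.1916] yaw -84.83214438090522 z [-0.0007 -0.0005 -1.    ] 
q [-1.0144  0.2931  0.6658  1.6505 -0.1881  1.2641 -1.7927] 
F [-0.2244 -0.2656 -0.4526] M [0.0252 0.1027 0.0488] 0.06864061393080144 0.0
red [490 179  13   9  83] [496.3253 183.241 ] [[0.568 0.079 0.1  ]]
red [315 217  13  15 129] [321.7752 224.2946] [[0.5224 0.211  0.1   ]]
yel [475 150  29  31 505] [492.3901 164.8574] [[0.5818 0.0853 0.1   ]]
yel [303 170  22  50 630] [314.1333 194.0762] [[0.5464 0.2193 0.1   ]]
yel [151 236  22   9 156] [161.75   240.5577] [[0.4966 0.3386 0.1   ]]
yel [455 236  22   9 150] [465.6  240.62] [[0.5191 0.0935 0.1   ]]
```

View pics/w4.png

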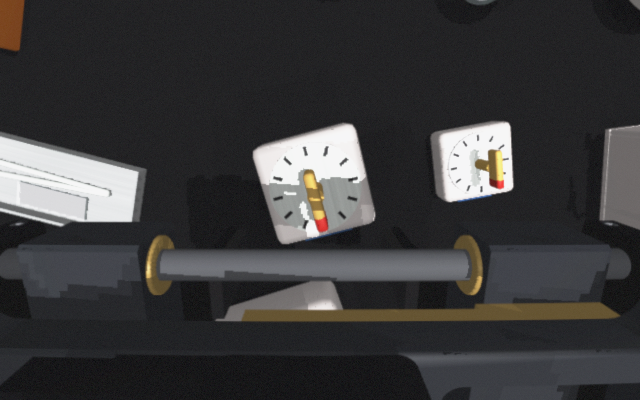

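```bash
python3 - <<'E'
from h import *
o=get_obs();s=snapshot("wrist");im=s['pixels'];hsv=cv2.cvtColor(im,cv2.COLOR_RGB2HSV)
m=cv2.inRange(hsv,(0,110,70),(8,255,255))|cv2.inRange(hsv,(12,90,70),(35,255,255))
m[245:]=0;m[:160]=0;m[:,:290]=0;m[:,345:]=0
B=np.array([[x,y,z] for x in(-.024,.024) for y in(-.0045,.0045) for z in(.079,.103)])
res=[]
for a in range(-5,45):
  for cx in np.arange(.534,.545,.001):
    for cy in np.arange(.214,.224,.001):
      c,si=np.cos(np.radians(a)),np.sin(np.radians(a))
      X=np.c_[cx+B[:,0]*c-B[:,1]*si,cy+B[:,0]*si+B[:,1]*c,B[:,2]]
      h=cv2.convexHull(proj(s,X,o).round().astype(np.int32));q=np.zeros_like(m);cv2.fillConvexPoly(q,h,255)
      res.append(((q&m>0).sum()/(q|m>0).sum() if 1 else 0,a,cx,cy))
res.sort(reverse=True)
for r in res[:8]:print(np.array(r))
print(np.degrees(get_obs()['tool_rot'][0,0]))
E
```

```text
[ 0.8136 18.      0.54    0.217 ]
[ 0.8092 20.      0.54    0.217 ]
[ 0.8026 18.      0.541   0.217 ]
[ 0.7989 18.      0.539   0.217 ]
[ 0.7986 21.      0.539   0.217 ]
[ 0.793 19.     0.539  0.217]
[ 0.7924 21.      0.54    0.217 ]
[ 0.7905 19.      0.54    0.217 ]
57.06222572296702
```

Key's wing now lies at about 19° (red tip near (322,228)), which fits a full turn to the stop. Now to the lid bar.

```bash
python3 -c "
from h import *
plan([.486,-.234,.22],12.4,12)"
```

```text
dr [0.02, -0.04, -8.1]
[[-0.0081, 0.0373, -0.0022], [-0.0133, 0.0358, -0.0022], [-0.0182, 0.0336, -0.0022], [-0.0227, 0.0307, -0.0022], [-0.0268, 0.0272, -0.0022]]
[[-0.0304, 0.0231, -0.0022], [-0.0334, 0.0186, -0.0022], [-0.0356, 0.0137, -0.0021], [-0.0372, 0.0085, -0.0021], [-0.0381, 0.0032, -0.0021]]
[[-0.0381, -0.0022, -0.0021], [-0.0374, -0.0075, -0.002]]
```

Emit:
{"fn": "send_rows", "kwargs": {"dr": [[0,0,-8.1],[0,0,-8.1],[0,0,-8.1],[0,0,-8.1],[0,0,-8.1]], "travel": [[-0.008,0.037,-0.003],[-0.013,0.036,-0.003],[-0.018,0.034,-0.003],[-0.023,0.031,-0.002],[-0.027,0.027,-0.002]], "gripper": [0,0,0,0,0]}}

```text
time: 14.75
ee_pos: [0.5166, 0.0286, 0.2034]
tool_rot: [[0.695, 0.719, 0.0], [0.719, -0.695, 0.001], [0.001, -0.0, -1.0]]
wrist_force: [-0.3, 0.6, -0.7]
width: 0.0869
finger_force: 0.0
```

Emit:
{"fn": "send_rows", "kwargs": {"dr": [[0,0,-8.1],[0,0,-8.1],[0,0,-8.1],[0,0,-8.1],[0,0,-8.1]], "travel": [[-0.03,0.023,-0.002],[-0.033,0.019,-0.002],[-0.036,0.014,-0.002],[-0.037,0.008,-0.002],[-0.038,0.003,-0.002]], "gripper": [0,0,0,0,0]}}

```text
time: 15.25
ee_pos: [0.4935, -0.1588, 0.2134]
tool_rot: [[0.067, 0.998, 0.0], [0.998, -0.067, 0.001], [0.001, 0.0, -1.0]]
wrist_force: [1.4, 0.4, -0.8]
width: 0.0871
finger_force: 0.0
```

Emit:
{"fn": "send_rows", "kwargs": {"dr": [[0,0,-8.1],[0,0,-8.1],[0,0,0]], "travel": [[-0.038,-0.002,-0.002],[-0.037,-0.008,-0.002],[0,0,0]], "gripper": [0,0,0]}}

```text
time: 15.55
ee_pos: [0.4824, -0.2339, 0.2175]
tool_rot: [[-0.194, 0.981, 0.0], [0.981, 0.194, -0.002], [-0.002, -0.0, -1.0]]
wrist_force: [-0.7, -0.5, -0.3]
width: 0.087
finger_force: 0.0
```

```bash
python3 st.py; python3 - <<'E'
from h import *
o=get_obs();s=snapshot("wrist");im=s['pixels'];cv2.imwrite('pics/w5.png',im[:,:,::-1])
a=np.radians(12.4);e=np.array([-np.sin(a),np.cos(a),0])
print(proj(s,[np.array([.486,-.234,.153])+k*e for k in(-.055,0,.055)],o))
plan([.486,-.234,.136],12.4,5)
E
```

```text
15.55 [ 0.4824 -0.2339  0.2175] yaw 11.170342700163642 z [ 0.0002 -0.0019 -1.    ] 
q [-0.393   0.1634  0.8498  1.7423 -0.1258  1.292   0.6797] 
F [-0.6605 -0.4504 -0.3382] M [-0.056   0.0187 -0.0103] 0.08697153664941633 0.0
[[319.7628 283.0323]
 [318.5732 212.1011]
 [317.2241 132.5172]]
dr [-0.0, 0.01, -0.29]
[[-0.0007, 0.0004, 0.0162], [-0.0007, 0.0004, 0.0162], [-0.0007, 0.0004, 0.0162], [-0.0007, 0.0004, 0.0162], [-0.0007, 0.0004, 0.0162]]
```

View pics/w5.png

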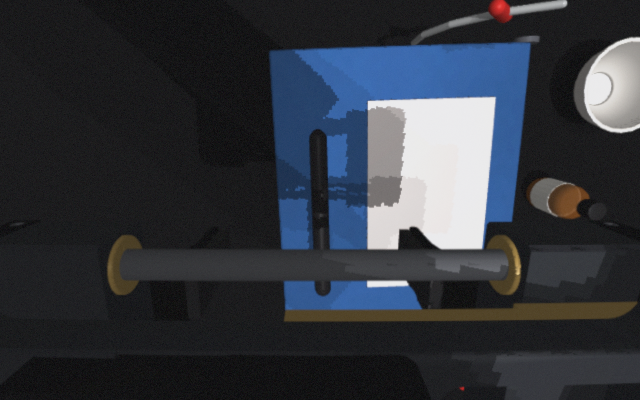

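The bar runs from (318,132) to (323,293), within a couple of pixels of where I predicted. Descend and grip.

Emit:
{"fn": "send_rows", "kwargs": {"dr": [[0,0,-0.5],[0,0,-0.3],[0,0,-0.2],[0,0,0],[0,0,0]], "travel": [[-0.001,0.001,0.018],[-0.001,0.001,0.018],[-0.001,0.001,0.018],[0,0,0.018],[0,0,0.01]], "gripper": [0,0,0,0,0]}}

```text
time: 16.1
ee_pos: [0.4875, -0.2293, 0.1336]
tool_rot: [[-0.211, 0.977, -0.002], [0.977, 0.211, 0.001], [0.001, -0.002, -1.0]]
wrist_force: [-1.2, 0.5, 0.3]
width: 0.0867
finger_force: 0.0
```

Emit:
{"fn": "send_rows", "kwargs": {"dr": [[0,0,0],[0,0,0],[0,0,0],[0,0,0],[0,0,0]], "travel": [[0,0,0],[0,0,0],[0,0,0],[0,0,0],[0,0,0]], "gripper": [1,1,1,1,1]}}

```text
time: 16.6
ee_pos: [0.4881, -0.231, 0.1357]
tool_rot: [[-0.211, 0.977, 0.001], [0.977, 0.211, 0.0], [-0.0, 0.001, -1.0]]
wrist_force: [1.1, -0.1, 0.2]
width: 0.0548
finger_force: 0.0
```

Emit:
{"fn": "send_rows", "kwargs": {"dr": [[0,0,0],[0,0,0],[0,0,0],[0,0,0],[0,0,0]], "travel": [[0,0,0],[0,0,0],[0,0,0],[0,0,0],[0,0,0]], "gripper": [1,1,1,1,1]}}

```text
time: 17.1
ee_pos: [0.4877, -0.231, 0.1352]
tool_rot: [[-0.211, 0.977, -0.0], [0.977, 0.211, 0.0], [0.0, -0.0, -1.0]]
wrist_force: [0.4, 0.3, 0.0]
width: 0.0148
finger_force: 0.0
```

Emit:
{"fn": "send_rows", "kwargs": {"dr": [[0,0,0],[0,0,0],[0,0,0],[0,0,0],[0,0,0]], "travel": [[0,0,0],[0,0,0],[0,0,0],[0,0,0],[0,0,0]], "gripper": [1,1,1,1,1]}}

```text
time: 17.6
ee_pos: [0.4863, -0.2313, 0.1349]
tool_rot: [[-0.211, 0.978, -0.003], [0.978, 0.211, 0.001], [0.001, -0.003, -1.0]]
wrist_force: [-4.8, 0.3, 3.2]
width: 0.0108
finger_force: 30.0
```

```bash
python3 st.py; python3 - <<'E'
import numpy as np
# arc increments of bar in (tool y toward hinge, up), lid angle steps
a=np.radians(np.arange(0,50.1,5));f=.165*np.cos(a)-.053*np.sin(a);h=.165*np.sin(a)+.053*np.cos(a)
print(np.c_[-np.diff(f),np.diff(h)].round(4).tolist())
E
```

```text
17.6 [ 0.4863 -0.2313  0.1349] yaw 12.16374310288302 z [-0.0027  0.0005 -1.    ] 
q [-0.3495  0.2675  0.8214  1.8352 -0.2145  1.1335  0.7587] 
F [-4.7847  0.2625  3.2231] M [-0.158   1.3161  0.0465] 0.0108460075230756 29.97661381959915
[[0.0052, 0.0142], [0.0065, 0.0137], [0.0076, 0.0131], [0.0087, 0.0123], [0.0098, 0.0115], [0.0107, 0.0106], [0.0116, 0.0097], [0.0124, 0.0086], [0.0131, 0.0075], [0.0137, 0.0063]]
```

Gripped. Lifting along the arc.

Emit:
{"fn": "send_rows", "kwargs": {"dr": [[0,0,0],[0,0,0],[0,0,0],[0,0,0],[0,0,0]], "travel": [[0,0.0026,-0.0071],[0,0.0026,-0.0071],[0,0.0033,-0.0068],[0,0.0033,-0.0068],[0,0.0038,-0.0066]], "gripper": [1,1,1,1,1]}}

```text
time: 18.1
ee_pos: [0.5004, -0.228, 0.1693]
tool_rot: [[-0.21, 0.978, -0.006], [0.978, 0.21, 0.001], [0.002, -0.005, -1.0]]
wrist_force: [-11.4, -0.2, 0.9]
width: 0.0114
finger_force: 30.0
```

```bash
python3 st.py
```

```text
18.1 [ 0.5004 -0.228   0.1693] yaw 12.125467535342167 z [-0.0057  0.0011 -1.    ] 
q [-0.3618  0.2599  0.8259  1.7647 -0.2017  1.211   0.7315] 
F [-11.4049  -0.1743   0.893 ] M [-0.1149  2.773   0.0303] 0.011360933827149474 29.960557222366333
```

Emit:
{"fn": "send_rows", "kwargs": {"dr": [[0,0,0],[0,0,0],[0,0,0],[0,0,0],[0,0,0]], "travel": [[0,0.0038,-0.0066],[0,0.0044,-0.0062],[0,0.0044,-0.0062],[0,0.0049,-0.0058],[0,0.0049,-0.0058]], "gripper": [1,1,1,1,1]}}

```text
time: 18.6
ee_pos: [0.5213, -0.2232, 0.2001]
tool_rot: [[-0.21, 0.978, -0.008], [0.978, 0.21, 0.002], [0.004, -0.007, -1.0]]
wrist_force: [-19.7, 3.7, 10.2]
width: 0.0111
finger_force: 29.9
```

```bash
python3 st.py
```

```text
18.6 [ 0.5213 -0.2232  0.2001] yaw 12.097517752144508 z [-0.008   0.0023 -1.    ] 
q [-0.3626  0.2794  0.8234  1.6789 -0.211   1.2846  0.7143] 
F [-19.6826   3.7219  10.1556] M [0.511  4.657  0.0982] 0.011122255339308735 29.911771416664124
```

Emit:
{"fn": "send_rows", "kwargs": {"dr": [[0,0,0],[0,0,0],[0,0,0],[0,0,0],[0,0,0]], "travel": [[0,0.0046,-0.0056],[0,0.0046,-0.0056],[0,0.0051,-0.0051],[0,0.0051,-0.0051],[0,0.0055,-0.0046]], "gripper": [1,1,1,1,1]}}

```text
time: 19.1
ee_pos: [0.5479, -0.2169, 0.2263]
tool_rot: [[-0.211, 0.977, -0.004], [0.977, 0.211, 0.002], [0.003, -0.003, -1.0]]
wrist_force: [-9.0, 3.6, 1.6]
width: 0.0112
finger_force: 29.9
```

```bash
python3 st.py
```

```text
19.1 [ 0.5479 -0.2169  0.2263] yaw 12.203768831155093 z [-0.0038  0.0021 -1.    ] 
q [-0.3549  0.3155  0.8158  1.587  -0.2343  1.345   0.7029] 
F [-9.0083  3.6218  1.6308] M [0.6342 2.0654 0.094 ] 0.011167724413022776 29.930931329727173
```

Emit:
{"fn": "send_rows", "kwargs": {"dr": [[0,0,0],[0,0,0],[0,0,0],[0,0,0],[0,0,0]], "travel": [[0,0.0058,-0.0043],[0,0.0061,-0.0037],[0,0.0062,-0.0037],[0,0.0064,-0.0031],[0,0.0065,-0.003]], "gripper": [1,1,1,1,1]}}

```text
time: 19.6
ee_pos: [0.5786, -0.2104, 0.2448]
tool_rot: [[-0.212, 0.977, -0.003], [0.977, 0.212, 0.002], [0.002, -0.002, -1.0]]
wrist_force: [-7.4, 3.3, 3.8]
width: 0.011
finger_force: 30.1
```

Emit:
{"fn": "send_rows", "kwargs": {"dr": [[0,0,0],[0,0,0]], "travel": [[0,0,0],[0,0,0]], "gripper": [1,1]}}

```text
time: 19.8
ee_pos: [0.579, -0.2104, 0.2448]
tool_rot: [[-0.212, 0.977, -0.002], [0.977, 0.212, 0.002], [0.002, -0.002, -1.0]]
wrist_force: [-7.8, 3.6, 5.6]
width: 0.0109
finger_force: 30.1
```

```bash
python3 st.py; python3 - <<'E'
from h import *
A=[]
yaw=np.radians(12.4);ex=np.array([np.cos(yaw),np.sin(yaw),0]);ey=np.array([-ex[1],ex[0],0]);H=np.array([.648,-.2004,.1])
for n in('scene','top'):
    s=snapshot(n);im=s['pixels'];v=im[:,:,::-1].copy()
    for a,col in((45,(0,255,255)),(50,(0,255,0)),(55,(255,0,255))):
        r=np.radians(a);d=-np.cos(r)*ex+np.array([0,0,np.sin(r)]);nn=np.sin(r)*ex+np.array([0,0,np.cos(r)])
        P=[H+d*.2+nn*.008+k*ey for k in(-.12,.12)]+[H+nn*.008+k*ey for k in(.12,-.12)]
        v=cv2.resize(v,None,fx=1,fy=1);p=proj(s,P);print(n,a,p.round(1).tolist());
    u0,v0=p.mean(0).astype(int);A.append(cv2.resize(v[max(0,v0-70):v0+70,max(0,u0-95):u0+95],(570,420),interpolation=cv2.INTER_CUBIC));print('crop',u0-95,v0-70,A[-1].shape)
cv2.imwrite('pics/l1.png',cv2.resize(np.vstack(A),(400,590)))
cv2.imwrite('pics/ls.png',A[0])
E
```

```text
19.8 [ 0.579  -0.2104  0.2448] yaw 12.237213741481375 z [-0.0019  0.0015 -1.    ] 
q [-0.3355  0.373   0.8039  1.4874 -0.2703  1.3978  0.6947] 
F [-7.7724  3.5881  5.5935] M [0.6837 1.9336 0.1481] 0.010895055515630319 30.084629952907562
scene 45 [[204.8, 292.4], [253.7, 209.4], [309.1, 258.8], [271.7, 342.4]]
scene 50 [[209.4, 291.7], [258.3, 207.9], [309.3, 259.0], [271.9, 342.6]]
scene 55 [[214.7, 291.5], [263.4, 206.8], [309.4, 259.2], [272.1, 342.8]]
crop 169 205 (420, 570, 3)
top 45 [[527.0, 204.3], [421.0, 226.7], [394.5, 178.9], [483.2, 160.3]]
top 50 [[527.9, 197.7], [420.7, 220.3], [394.4, 178.8], [483.0, 160.2]]
top 55 [[528.4, 190.5], [420.2, 213.3], [394.3, 178.6], [482.9, 160.1]]
crop 361 115 (420, 570, 3)
```

View pics/ls.png

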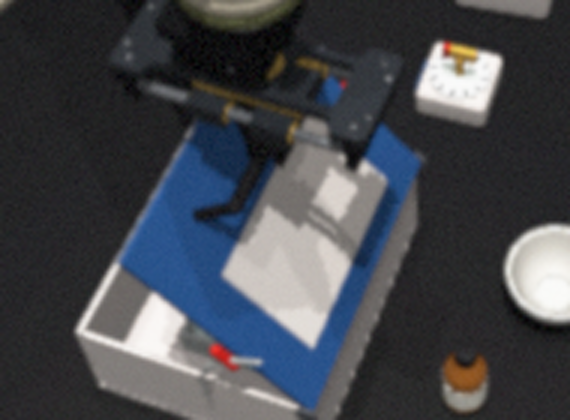

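The lid's near front corner shows at about (122,265) in the crop, i.e. (209.7,293.3) in the picture. The prediction for 50° is (209.4,291.7). I'll cross-check from the top camera and that it stays steady.

Emit:
{"fn": "send_rows", "kwargs": {"dr": [[0,0,0],[0,0,0],[0,0,0],[0,0,0],[0,0,0]], "travel": [[0,0,0],[0,0,0],[0,0,0],[0,0,0],[0,0,0]], "gripper": [1,1,1,1,1]}}

```text
time: 20.4
ee_pos: [0.5788, -0.2104, 0.2447]
tool_rot: [[-0.212, 0.977, -0.002], [0.977, 0.212, 0.002], [0.002, -0.001, -1.0]]
wrist_force: [-8.3, 3.3, 5.4]
width: 0.0111
finger_force: 30.1
```

```bash
python3 st.py; python3 - <<'E'
from h import *
for n in('top','scene'):
    s=snapshot(n);h=cv2.cvtColor(s['pixels'],cv2.COLOR_RGB2HSV)
    m=cv2.inRange(h,(100,120,40),(118,255,255));
    m[:,:(385 if n=='top' else 195)]=0;m[:,(545 if n=='top' else 320):]=0;m[:(150 if n=='top' else 195)]=0;m[270 if n=='top' else 360:]=0
    k,L,st,_=cv2.connectedComponentsWithStats(m);i=1+st[1:,4].argmax();y,x=np.nonzero(L==i)
    for f in(x+y,x-y):print(n,'min',(x[f.argmin()],y[f.argmin()]),'max',(x[f.argmax()],y[f.argmax()]))
    print('left',x.min(),y[x.argmin()],'right',x.max(),y[x.argmax()],'bottom',y.max())
E
```

```text
20.4 [ 0.5788 -0.2104  0.2447] yaw 12.233126710205825 z [-0.0018  0.0016 -1.    ] 
q [-0.3355  0.3728  0.804   1.4878 -0.2702  1.3976  0.6947] 
F [-8.2947  3.2662  5.4116] M [0.6515 1.8342 0.1422] 0.011082250453147157 30.085920095443726
top min (np.int64(395), np.int64(179)) max (np.int64(470), np.int64(213))
top min (np.int64(420), np.int64(222)) max (np.int64(453), np.int64(166))
left 395 179 right 470 213 bottom 224
scene min (np.int64(235), np.int64(245)) max (np.int64(273), np.int64(340))
scene min (np.int64(210), np.int64(293)) max (np.int64(298), np.int64(247))
left 210 290 right 308 258 bottom 340
```

```bash
python3 -c "
from workcell import *
print(hand_in())"
```

```text
the job is handed in; nothing more can be done
None
```

I wound the timer key until it hit its stop, then lifted the lid to about 49° (measured from both cameras and the arm's pose). The arm was still gripping the bar steadily when I handed the job in at about 20.5 s.

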